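# Find the heavy side of a flywheel on the balancing stand

### The job

Lift the guard of the balancing stand by its bar and lay it back gently on its stop, keeping hold of it all the way, then let it go. Take the wheel's crank handle and crank the wheel slowly right round, at least one full turn, to feel where its heavy side is; then bring the heavy side to the bottom and finish there with the crank handle still held firmly in the fingers, so that a balance weight can be stuck on the top. Leave everything else on the bench alone.

Things in the scene. Friction and masses are not known exactly. Their poses are not given: they have to be found in the camera images.
- stand: balancing stand, bolted down: base plate 190 x 200 x 12 mm, grey bearing block, wheel on a level shaft. Origin on the work surface below the shaft and the wheel's front face; y runs along the shaft from handle side (-y) to bearing block (+y); z up. Place and yaw vary. Held still part-way, the handle still pushes with the weight's pull, blurred by bearing drag in opposite senses for the two ways of turning: feel both ways
- axle (a point): fixed point on the shaft's centre line, 98 mm above the work surface, 58 mm out from the wheel's front face on the handle side (stand -y), level with the middle of the crank handle; same axes as the stand. The crank handle's origin circles this point at 45 mm radius in the stand's x-z plane
- crank_handle: black round handle, 22 mm thick, 88 mm long, parallel to the shaft, from 8 to 96 mm off the wheel's front face on the stand's -y side; spins freely on its pin, so it can stay gripped while the wheel goes round. Origin at the place to grip: on its centre line, 58 mm off the face, 45 mm from the shaft's line. Starts anywhere on its circle
- wheel_middle (a point): middle of the aluminium wheel, 128 mm across, 26 mm thick, on the shaft. A lead weight (hidden_weight) is sealed in it, at an angle to the handle that differs every run; its place is neither seen nor given. It pulls with at most 5.5 to 8 N at the handle; the bearing drags a steady 9 N or so, so the wheel stays where left. Cranking is easiest with the heavy side going down, hardest with it coming up
- guard (a joint): hinged aluminium guard over wheel and handle, a plate 154 mm wide, 0.25 kg; rad: 0 shut (level), 2.2 fully open, leaning back past upright on its stop, where it stays by its own weight. It falls freely if let go elsewhere
- guard_hinge (a point): middle of the guard's hinge line, which runs along the stand's x axis, 172 mm above the work surface
- guard_bar (a point): middle of the guard's handle, a round steel bar 10 mm thick, 90 mm long, along the stand's x axis, 163 mm from the hinge line. Guard shut: the bar is at hinge height on the stand's -y side, with a 33 mm gap to the plate's edge for a finger, open space outside and below. Opening, it swings up and over to the +y side; the bar can turn in the fingers
- spray_can: bystander, leave alone: yellow spray can, 66 mm across, 200 mm tall, origin under its base
- tape_roll: bystander, leave alone: roll of tape lying flat, 90 mm across, 24 mm high, origin under its centre
- spanner: bystander, leave alone: steel spanner lying flat
- screwdriver: bystander, leave alone: screwdriver lying flat
- offcut: bystander, leave alone: wooden board offcut 140 x 60 x 20 mm
- push_block: bystander, leave alone: wooden push block 200 x 75 mm with a black handle, 97 mm tall
- tape_measure: bystander, leave alone: black pocket tape measure 70 x 45 x 65 mm

How it is judged:
On the way, in this order (a step that is already met when the one before it is completed fails the run):
1. the guard is fully open on its stop and let go (value of joint guard above 2.12 rad and contact force between anything else and guard below 0.5 N), for 0.3 s.
2. the crank has gone round to the far side of its circle from where it started (distance of crank_handle from where it was at the start of the episode above 0.08 m).
3. the crank has come back to where it started (distance of crank_handle from where it was at the start of the episode below 0.03 m).
At the end, for the whole second after the job is handed in: The program ends holding: the fingers grip the crank handle (more than 5 N), the wheel is still with its heavy side within 23 degrees of straight down, and the guard is still open on its stop (height (world z) of hidden_weight below 0.0584 m and linear speed of crank_handle below 0.01 m/s and value of joint guard above 2.12 rad and contact force between the fingers and crank_handle above 5 N); the arm keeps its last pose, push and grip.
It fails at once if the guard swung fast: dropped, flung or slammed (over 2 rad/s) (velocity of joint guard above 2 rad/s or velocity of joint guard below -2 rad/s).
It fails at once if a bystander was moved by more than 30 mm (distance of any of spray_can, tape_roll, spanner, screwdriver, offcut, push_block, tape_measure from where it was at the start of the episode above 0.03 m).
It also fails if it takes over 72 s, if anything falls off the work surface, if the arm or the gripper's body presses on something with over 40 N, if the wrist force passes 120 N, or if a joint passes its speed limit or range.

### The arm

A 6-joint arm with a two-finger parallel gripper is mounted at the origin on the work surface. World frame = base frame: x ahead of the robot, y to its left, z up, the work surface at z = 0. Lengths are in m, angles in rad, forces in N, time in s.
With the tool pointing down it reaches from about 0.3 to 0.95 m from the base axis. Payload 3.1 kg.
Tool frame: the origin (TCP) lies between the finger pads; the fingertips stand 25 mm ahead of it and the grasp point (between the pads) lies 6 mm ahead of it; z points along the fingers, x is the direction in which the jaws open and shut, and the axes are right-handed (so a half turn about z gives the same grasp; the last joint's range is limited). The gripper opens to 85 mm and grips with 20 to 120 N. Pads are 22 mm wide; open, the fingers measure 114 mm over their backs; the gripper's body (76 mm by 85 mm) begins 54 mm behind the grasp point. The pads swing forward as they close: fully open they stand 13 mm farther back than shut.
Start: joints at [-1.364, 0.308, 1.634, -0, 1.2, -0.07], TCP at [0.171, -0.601, 0.256] pointing down, gripper open.
Joint ranges: [-3.06, 3.06], [-0.79, 1.96], [0.05, 2.63], [-1.19, 4.34], [0.05, 2.64], [-2.94, 2.94]. Speed limits (rad/s): [2.79, 2.79, 3.14, 3.14, 3.14, 3.14].

### API

Orientations are given as a 3x3 rotation matrix whose columns are the frame's x, y, z axes.
In Python, from station import arm, imaging gives the robot as it stands.
- The arm moves only by the tool move_arm, never from a script. Its argument "commands" is a list of rows, each an object of numbers: "ax", "ay", "az": the turn, a rotation vector about the tool's x, y, z in rad; "tx", "ty", "tz": the shift along the tool's x, y, z in mm; "grip": the finger opening in mm, from 0 to 85.4. A call has 1 to 20 rows; each row shifts and turns the pose as measured when the row begins, along the tool's axes as they then stand; what a row does not reach is not made up. A row lasts 1/12 s, in which the tool goes at most 41.7 mm and 7.16 degrees, less where a joint would pass 70% of its speed; a pose out of reach is approached as far as the arm can. A call with a gripper value outside its range is refused whole. The fingers move at their own pace and stop on an object; "newtons" is the grip in N (left out, the last holds). Time passes only in rows, so rows that do not move let the fingers close. It gives the time, the measured TCP pose, the force and the opening at its end, in the units of the state.
- arm.get_state(): the state, without advancing time (a new reading comes with each control period).
- imaging.read_camera(name): name is "side" or "top"; returns (picture, depth): 420x560x3 uint8, red, green, blue; 420x560 float32, m along the optical axis (not along the pixel's ray), 0 where there is no reading.
- imaging.get_calibration(name): a dict with "fx", "fy", "cx", "cy" (pixels), "T" (4x4, takes a point from camera to world coordinates). Camera axes: x right, y up, looking along -z (the intrinsics and any distortion apply to the point x, -y, -z); pixel columns grow to the right and rows downward; lengths in m; the calibration is good to about 2 mm. A picture is of the moment at which its call begins. get_calibration takes no time and is no camera call.
- arm.hand_in(): hands the job in, once; it reports no verdict.
The state is a dict: "t": time; "joints": joint angles; "joint_vel": joint speeds; "joint_torque": joint torques, N m; "tool_pos": TCP position; "tool_rot": TCP orientation; "wrist_force": force on the tool from outside, world axes, zero at the start; "moment": the same for the moment, N m; "finger_gap": finger opening in m.
Only numpy, scipy, OpenCV 4.12 (cv2) and the standard library are available. Lean on these libraries where they do the work, as an engineer would, in place of code of your own. Each camera call takes 0.05 s, during which the arm holds its last target. There are 200 camera calls.

## Working session

There is one attempt and no reset: what is moved stays moved. The work goes in short steps, Python scripts to look and compute and a tool call to move; the robot and the scene stay as the last step left them, time stands still between calls to the robot, and variables do not carry over. Pictures are saved under pics/ and viewed, about 8 in all and at most 12, crops included, and the job is handed in when it is done.

Besides the shell and the picture viewer there is one more tool, called after "Call:" as name([rows], argument=value, ...), one row to a line, values as JSON. move_arm: Moves the arm, as the interface text tells. Its arguments: {"type":"object","properties":{"commands":{"type":"array"},"newtons":{"type":"number"}},"required":["commands"]}

```bash
ls; mkdir -p pics
cat > h.py <<'E'
import numpy as np, cv2
from station import arm, imaging
def cloud(name):
    im,d=imaging.read_camera(name); c=imaging.get_calibration(name)
    v,u=np.mgrid[0:d.shape[0],0:d.shape[1]]
    P=np.stack([(u-c['cx'])/c['fx']*d,-(v-c['cy'])/c['fy']*d,-d],-1)
    W=P@c['T'][:3,:3].T+c['T'][:3,3]; W[d==0]=np.nan
    return im,W
def save(n,im): cv2.imwrite('pics/'+n,cv2.cvtColor(im,cv2.COLOR_RGB2BGR))
E
python3 - <<'E'
from h import *
s=arm.get_state(); print({k:np.round(v,3).tolist() for k,v in s.items()})
ims=[]
for n in ('top','side'):
    im,W=cloud(n); np.save(n+'.npy',W); ims.append(im); save(n+'0.png',im)
    c=imaging.get_calibration(n); print(n,c['fx'],c['T'].round(3).tolist(), [k for k in c])
save('both.png',cv2.resize(np.vstack(ims),(560,840))[:,:])
E
```

```text
pics
{'t': 0.0, 'joints': [-1.364, 0.309, 1.635, 0.0, 1.2, -0.07], 'joint_vel': [-0.0, 0.001, 0.0, -0.001, 0.0, 0.001], 'joint_torque': [0.002, -41.525, -27.666, 0.0, 0.01, 0.0], 'tool_pos': [0.171, -0.6, 0.255], 'tool_rot': [[0.273, -0.962, -0.0], [-0.962, -0.273, 0.002], [-0.002, -0.0, -1.0]], 'wrist_force': [0.482, 0.015, 0.739], 'moment': [0.012, 0.03, -0.078], 'finger_gap': 0.086}
top 532.3390754662006 [[0.03, 0.996, -0.08, 0.493], [-0.999, 0.032, 0.021, 0.022], [0.024, 0.079, 0.997, 1.384], [0.0, 0.0, 0.0, 1.0]] ['fx', 'fy', 'cx', 'cy', 'T']
side 422.68447078980597 [[0.983, 0.13, -0.131, 0.439], [-0.184, 0.635, -0.751, -0.757], [-0.015, 0.762, 0.648, 0.784], [0.0, 0.0, 0.0, 1.0]] ['fx', 'fy', 'cx', 'cy', 'T']
```

View pics/top0.png

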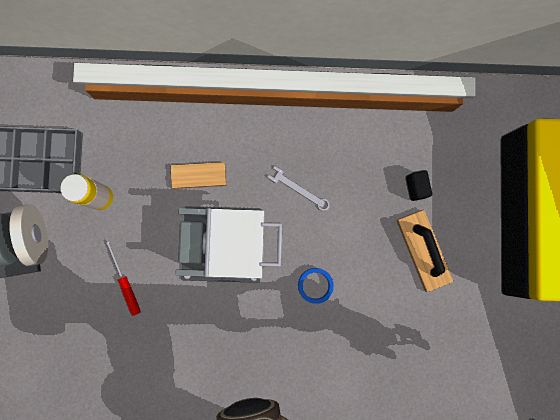

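View pics/side0.png

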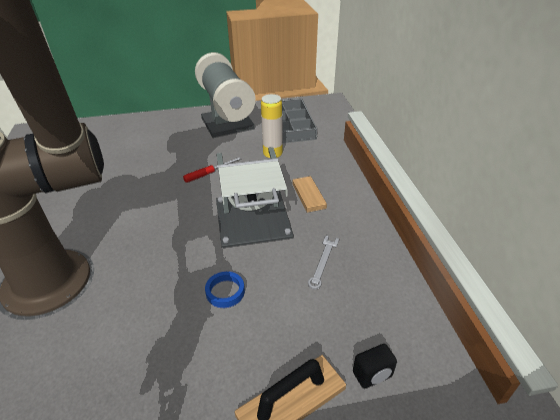

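Top picture: guard plate at about (205–265, 208–280), its bar at (281, 245) on the world -y side. The side picture shows the guard plate at (252,178), the bar at (255,203), and the crank handle partly hidden under it. Now I'll measure them.

Run:
```python
from h import *
W=np.load('top.npy'); 
P=W[195:295,170:300].reshape(-1,3); P=P[~np.isnan(P[:,0])]
pl=P[(P[:,2]>.15)&(P[:,2]<.2)]
print('n',len(pl),'z',np.percentile(pl[:,2],[2,50,98]).round(4))
r=cv2.minAreaRect(pl[:,:2].astype(np.float32)*1000); print('all',r)
# plate only: big part
t=W[212:278,208:258].reshape(-1,3); print('plate z',np.nanmedian(t[:,2]))
# bar: furthest -y
y0=np.percentile(pl[:,1],.5); b=pl[pl[:,1]<pl[:,1].min()+.014]; print('bar n',len(b),b.min(0).round(4),b.max(0).round(4),b.mean(0).round(4)); print(np.polyfit(b[:,0],b[:,1],1))
for c in range(196,290,3):
    col=W[200:290,c].reshape(-1,3); m=(col[:,2]>.1)
    if m.any(): print(c,m.sum(),col[m].min(0).round(3),col[m].max(0).round(3))
# side
im=cv2.imread('pics/side0.png'); cv2.imwrite('pics/crop1.png',cv2.resize(im[140:260,190:320],None,fx=6,fy=5,interpolation=cv2.INTER_CUBIC)[:600,:800])
```

```text
n 4558 z [0.168  0.1739 0.1796]
all ((521.0044555664062, 95.296875), (154.02708435058594, 237.76046752929688), 0.0073871733620762825)
plate z 0.17388215195255496
bar n 206 [ 0.4715 -0.0236  0.1697] [ 0.5697 -0.0099  0.1841] [ 0.5196 -0.0179  0.1765]
[-0.00276079 -0.01642094]
196 55 [0.446 0.167 0.12 ] [0.598 0.178 0.173]
199 56 [0.446 0.16  0.119] [0.596 0.17  0.175]
202 55 [0.446 0.153 0.104] [0.596 0.166 0.177]
205 53 [0.444 0.146 0.109] [0.596 0.158 0.181]
208 68 [0.445 0.14  0.17 ] [0.596 0.145 0.181]
211 67 [0.445 0.133 0.169] [0.596 0.139 0.179]
214 68 [0.445 0.126 0.169] [0.597 0.132 0.18 ]
217 68 [0.445 0.119 0.167] [0.596 0.125 0.179]
220 68 [0.445 0.113 0.166] [0.597 0.119 0.18 ]
223 68 [0.445 0.106 0.169] [0.597 0.112 0.178]
226 68 [0.446 0.099 0.17 ] [0.597 0.105 0.18 ]
229 68 [0.446 0.092 0.167] [0.597 0.098 0.181]
232 68 [0.446 0.086 0.167] [0.598 0.091 0.178]
235 68 [0.444 0.079 0.168] [0.596 0.084 0.182]
238 68 [0.444 0.072 0.169] [0.596 0.077 0.181]
241 68 [0.445 0.065 0.168] [0.596 0.071 0.179]
244 67 [0.445 0.059 0.168] [0.597 0.064 0.177]
247 67 [0.445 0.052 0.168] [0.597 0.057 0.178]
250 68 [0.445 0.045 0.169] [0.597 0.05  0.181]
253 68 [0.445 0.038 0.169] [0.597 0.043 0.181]
256 67 [0.445 0.031 0.17 ] [0.598 0.036 0.179]
259 68 [0.446 0.025 0.169] [0.598 0.03  0.18 ]
262 51 [0.473 0.019 0.167] [0.598 0.023 0.18 ]
265 9 [0.473 0.012 0.171] [0.57  0.015 0.181]
268 10 [0.471 0.005 0.171] [0.571 0.008 0.182]
271 9 [ 0.471 -0.002  0.17 ] [0.568 0.001 0.183]
274 9 [ 0.471 -0.009  0.17 ] [ 0.569 -0.005  0.18 ]
277 28 [ 0.472 -0.015  0.17 ] [ 0.569 -0.012  0.18 ]
280 43 [ 0.474 -0.022  0.173] [ 0.569 -0.019  0.182]
```

View pics/crop1.png

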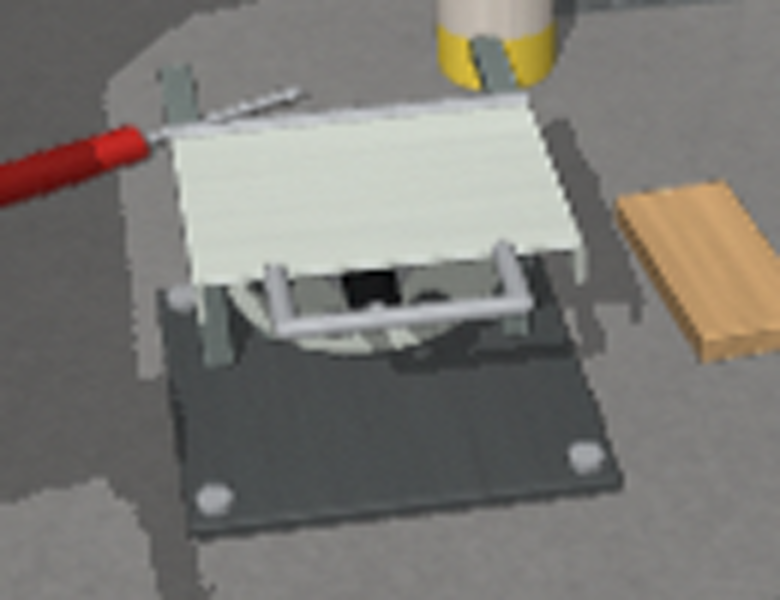

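Call:
move_arm([
  {"az": 0.092, "grip": 32},
  {"az": 0.092, "grip": 32},
  {"az": 0.092, "grip": 32},
  {"tx": -34, "ty": -21, "grip": 32},
  {"tx": -34, "ty": -21, "grip": 32},
  {"tx": -34, "ty": -21, "grip": 32},
  {"tx": -34, "ty": -21, "grip": 32},
  {"tx": -34, "ty": -21, "grip": 32},
  {"tx": -34, "ty": -21, "grip": 32},
  {"tx": -34, "ty": -21, "grip": 32},
  {"tx": -34, "ty": -21, "grip": 32},
  {"tx": -34, "ty": -21, "grip": 32},
  {"tx": -34, "ty": -21, "grip": 32},
  {"tx": -34, "ty": -21, "grip": 32},
  {"tx": -34, "ty": -21, "grip": 32},
  {"tx": -34, "ty": -21, "grip": 32},
  {"tx": -34, "ty": -21, "grip": 32},
  {"tx": -34, "ty": -21, "grip": 32},
], newtons=40)

```text
validation failed for argument at $.co...
```

Run:
```python
from h import *
W=np.load('side.npy'); im=cv2.imread('pics/side0.png')
# black px at crop (370,285)/(6,5) -> (252,197)
for v in range(192,204):
    print(v,[(tuple(W[v,u].round(3)),int(im[v,u].mean())) for u in (249,252,255)])
```

```text
192 [((np.float64(0.506), np.float64(0.026), np.float64(0.174)), 210), ((np.float64(0.513), np.float64(0.024), np.float64(0.174)), 211), ((np.float64(0.52), np.float64(0.021), np.float64(0.175)), 178)]
193 [((np.float64(0.506), np.float64(0.021), np.float64(0.175)), 185), ((np.float64(0.513), np.float64(0.021), np.float64(0.174)), 186), ((np.float64(0.519), np.float64(0.019), np.float64(0.174)), 113)]
194 [((np.float64(0.506), np.float64(0.022), np.float64(0.171)), 66), ((np.float64(0.515), np.float64(0.044), np.float64(0.153)), 16), ((np.float64(0.522), np.float64(0.048), np.float64(0.148)), 28)]
195 [((np.float64(0.507), np.float64(0.041), np.float64(0.153)), 20), ((np.float64(0.514), np.float64(0.04), np.float64(0.153)), 23), ((np.float64(0.522), np.float64(0.043), np.float64(0.15)), 14)]
196 [((np.float64(0.507), np.float64(0.038), np.float64(0.152)), 25), ((np.float64(0.513), np.float64(0.033), np.float64(0.155)), 25), ((np.float64(0.521), np.float64(0.038), np.float64(0.15)), 19)]
197 [((np.float64(0.506), np.float64(0.032), np.float64(0.154)), 23), ((np.float64(0.513), np.floa
[... 602 characters left out ...]
24), np.float64(0.151)), 99), ((np.float64(0.519), np.float64(0.026), np.float64(0.148)), 28)]
201 [((np.float64(0.505), np.float64(0.026), np.float64(0.147)), 47), ((np.float64(nan), np.float64(nan), np.float64(nan)), 168), ((np.float64(0.519), np.float64(0.024), np.float64(0.147)), 113)]
202 [((np.float64(0.501), np.float64(-0.013), np.float64(0.176)), 126), ((np.float64(0.508), np.float64(-0.016), np.float64(0.177)), 179), ((np.float64(0.514), np.float64(-0.019), np.float64(0.178)), 186)]
203 [((np.float64(0.5), np.float64(-0.019), np.float64(0.178)), 193), ((np.float64(0.507), np.float64(-0.019), np.float64(0.177)), 187), ((np.float64(0.514), np.float64(-0.019), np.float64(0.176)), 190)]
```

The handle is near the top of its circle: z of its top is about 0.153, x about 0.512. The move was refused on its format, so I'll try full rows.

Call:
move_arm([
  {"ax": 0, "ay": 0, "az": 0.092, "tx": 0, "ty": 0, "tz": 0, "grip": 32},
  {"ax": 0, "ay": 0, "az": 0.092, "tx": 0, "ty": 0, "tz": 0, "grip": 32},
  {"ax": 0, "ay": 0, "az": 0.092, "tx": 0, "ty": 0, "tz": 0, "grip": 32},
], newtons=40)

```text
t: 0.35
tool_pos: [0.1703, -0.5992, 0.2529]
tool_rot: [[-0.01, -1.0, -0.001], [-1.0, 0.01, 0.006], [-0.006, 0.001, -1.0]]
wrist_force: [0.0, -0.1, -0.2]
finger_gap: 0.0521
```

Call:
move_arm([
  {"ax": 0, "ay": 0, "az": -0.01, "tx": -34, "ty": -20, "tz": 0, "grip": 32},
  {"ax": 0, "ay": 0, "az": 0, "tx": -34, "ty": -20, "tz": 0, "grip": 32},
  {"ax": 0, "ay": 0, "az": 0, "tx": -34, "ty": -20, "tz": 0, "grip": 32},
  {"ax": 0, "ay": 0, "az": 0, "tx": -34, "ty": -20, "tz": 0, "grip": 32},
  {"ax": 0, "ay": 0, "az": 0, "tx": -34, "ty": -20, "tz": 0, "grip": 32},
  {"ax": 0, "ay": 0, "az": 0, "tx": -34, "ty": -20, "tz": 0, "grip": 32},
  {"ax": 0, "ay": 0, "az": 0, "tx": -34, "ty": -20, "tz": 0, "grip": 32},
  {"ax": 0, "ay": 0, "az": 0, "tx": -34, "ty": -20, "tz": 0, "grip": 32},
  {"ax": 0, "ay": 0, "az": 0, "tx": -34, "ty": -20, "tz": 0, "grip": 32},
  {"ax": 0, "ay": 0, "az": 0, "tx": -34, "ty": -20, "tz": 0, "grip": 32},
  {"ax": 0, "ay": 0, "az": 0, "tx": -34, "ty": -20, "tz": 0, "grip": 32},
  {"ax": 0, "ay": 0, "az": 0, "tx": -34, "ty": -20, "tz": 0, "grip": 32},
  {"ax": 0, "ay": 0, "az": 0, "tx": -34, "ty": -20, "tz": 0, "grip": 32},
  {"ax": 0, "ay": 0, "az": 0, "tx": -34, "ty": -20, "tz": 0, "grip": 32},
  {"ax": 0, "ay": 0, "az": 0, "tx": -34, "ty": -20, "tz": 0, "grip": 32},
  {"ax": 0, "ay": 0, "az": 0, "tx": -34, "ty": -20, "tz": 0, "grip": 32},
  {"ax": 0, "ay": 0, "az": 0, "tx": 0, "ty": 0, "tz": 0, "grip": 32},
])

```text
t: 1.77
tool_pos: [0.5019, -0.0316, 0.2481]
tool_rot: [[-0.013, -1.0, -0.004], [-1.0, 0.013, 0.012], [-0.012, 0.004, -1.0]]
wrist_force: [-0.8, -0.0, 0.7]
finger_gap: 0.0323
```

Call:
move_arm([
  {"ax": 0.004, "ay": 0.012, "az": -0.013, "tx": -12, "ty": -19, "tz": 0, "grip": 32},
  {"ax": 0, "ay": 0, "az": 0, "tx": 0, "ty": 0, "tz": 22, "grip": 32},
  {"ax": 0, "ay": 0, "az": 0, "tx": 0, "ty": 0, "tz": 14, "grip": 32},
  {"ax": 0, "ay": 0, "az": 0, "tx": 0, "ty": 0, "tz": 0, "grip": 32},
])

```text
t: 2.1
tool_pos: [0.5226, -0.0157, 0.2108]
tool_rot: [[0.009, -1.0, 0.001], [-1.0, -0.009, -0.001], [0.001, -0.001, -1.0]]
wrist_force: [-1.2, 0.3, -0.3]
finger_gap: 0.032
```

Call:
move_arm([
  {"ax": 0, "ay": 0, "az": 0.009, "tx": 3, "ty": 2, "tz": 6, "grip": 32},
  {"ax": 0, "ay": 0, "az": 0, "tx": 0, "ty": 0, "tz": 12, "grip": 32},
  {"ax": 0, "ay": 0, "az": 0, "tx": 0, "ty": 0, "tz": 10, "grip": 32},
  {"ax": 0, "ay": 0, "az": 0, "tx": 0, "ty": 0, "tz": 0, "grip": 32},
])

```text
t: 2.43
tool_pos: [0.5192, -0.0205, 0.1807]
tool_rot: [[-0.002, -1.0, -0.001], [-1.0, 0.002, -0.002], [0.002, 0.001, -1.0]]
wrist_force: [-0.8, 0.7, -0.5]
finger_gap: 0.032
```

Run:
```python
from h import *
s=arm.get_state(); print(s['t'],s['tool_pos'],s['wrist_force'])
im,W=cloud('side'); save('side1.png',cv2.resize(im[130:260,190:340],None,fx=5,fy=4.5,interpolation=cv2.INTER_CUBIC))
```

```text
2.4333 [ 0.51924098 -0.02045448  0.18066598] [-0.79152605  0.69970421 -0.48467219]
```

View pics/side1.png

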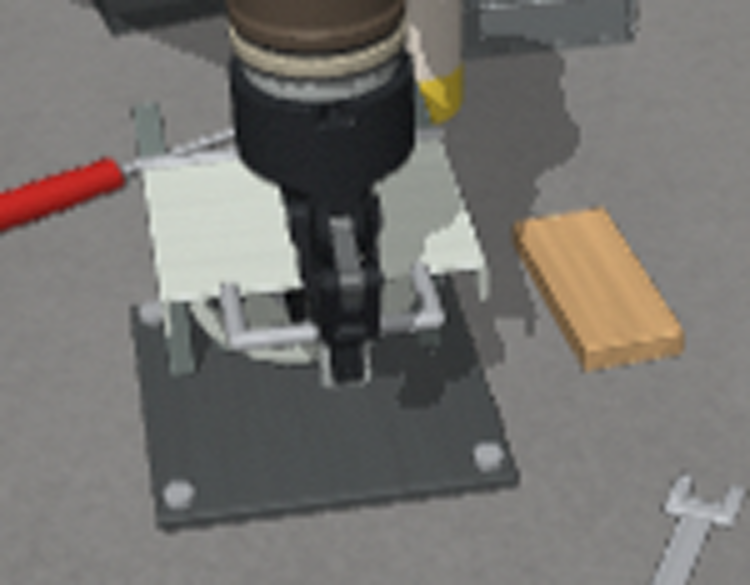

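The picture shows the bar (235–440, 330) passing behind the near finger (345, 370), with the far finger in the gap. Closing now.

Call:
move_arm([
  {"ax": 0, "ay": 0, "az": 0, "tx": -2, "ty": -1, "tz": 0, "grip": 0},
  {"ax": 0, "ay": 0, "az": 0, "tx": 0, "ty": 0, "tz": 0, "grip": 0},
  {"ax": 0, "ay": 0, "az": 0, "tx": 0, "ty": 0, "tz": 0, "grip": 0},
  {"ax": 0, "ay": 0, "az": 0, "tx": 0, "ty": 0, "tz": 0, "grip": 0},
  {"ax": 0, "ay": 0, "az": 0, "tx": 0, "ty": 0, "tz": 0, "grip": 0},
  {"ax": 0, "ay": 0, "az": 0, "tx": 0, "ty": 0, "tz": 0, "grip": 0},
], newtons=40)

```text
t: 2.98
tool_pos: [0.5208, -0.018, 0.1823]
tool_rot: [[-0.003, -1.0, 0.001], [-1.0, 0.003, 0.0], [-0.0, -0.001, -1.0]]
wrist_force: [-0.1, 0.7, -1.1]
finger_gap: 0.0083
```

Call:
move_arm([
  {"ax": 0, "ay": 0, "az": 0, "tx": -0.1, "ty": 0, "tz": -5, "grip": 0},
  {"ax": 0, "ay": 0, "az": 0, "tx": -0.5, "ty": 0, "tz": -8, "grip": 0},
  {"ax": 0, "ay": 0, "az": 0, "tx": -1.2, "ty": 0, "tz": -9.7, "grip": 0},
  {"ax": 0, "ay": 0, "az": 0, "tx": -1.8, "ty": 0, "tz": -9.6, "grip": 0},
  {"ax": 0, "ay": 0, "az": 0, "tx": -2.4, "ty": 0, "tz": -9.5, "grip": 0},
  {"ax": 0, "ay": 0, "az": 0, "tx": -3, "ty": 0, "tz": -9.3, "grip": 0},
  {"ax": 0, "ay": 0, "az": 0, "tx": -3.5, "ty": 0, "tz": -9.1, "grip": 0},
  {"ax": 0, "ay": 0, "az": 0, "tx": -4.1, "ty": 0, "tz": -8.9, "grip": 0},
])

```text
t: 3.65
tool_pos: [0.5208, -0.0004, 0.2575]
tool_rot: [[-0.004, -1.0, 0.002], [-1.0, 0.004, -0.001], [0.001, -0.002, -1.0]]
wrist_force: [2.0, 1.7, -4.7]
finger_gap: 0.0081
```

Call:
move_arm([
  {"ax": 0, "ay": 0, "az": 0, "tx": -4.8, "ty": 0, "tz": -8.6, "grip": 0},
  {"ax": 0, "ay": 0, "az": 0, "tx": -5.3, "ty": 0, "tz": -8.3, "grip": 0},
  {"ax": 0, "ay": 0, "az": 0, "tx": -5.8, "ty": 0, "tz": -7.9, "grip": 0},
  {"ax": 0, "ay": 0, "az": 0, "tx": -6.2, "ty": 0, "tz": -7.6, "grip": 0},
  {"ax": 0, "ay": 0, "az": 0, "tx": -6.7, "ty": 0, "tz": -7.2, "grip": 0},
  {"ax": 0, "ay": 0, "az": 0, "tx": -7.1, "ty": 0, "tz": -6.8, "grip": 0},
  {"ax": 0, "ay": 0, "az": 0, "tx": -7.5, "ty": 0, "tz": -6.3, "grip": 0},
  {"ax": 0, "ay": 0, "az": 0, "tx": -7.9, "ty": 0, "tz": -5.9, "grip": 0},
  {"ax": 0, "ay": 0, "az": 0, "tx": -8.2, "ty": 0, "tz": -5.4, "grip": 0},
])

```text
t: 4.4
tool_pos: [0.5209, 0.0652, 0.3287]
tool_rot: [[-0.003, -1.0, 0.004], [-1.0, 0.003, -0.002], [0.002, -0.004, -1.0]]
wrist_force: [2.2, -1.8, -2.6]
finger_gap: 0.0083
```

Call:
move_arm([
  {"ax": 0, "ay": 0, "az": 0, "tx": -8.7, "ty": 0, "tz": -3.8, "grip": 0},
  {"ax": 0, "ay": 0, "az": 0, "tx": -9, "ty": 0, "tz": -3.2, "grip": 0},
  {"ax": 0, "ay": 0, "az": 0, "tx": -9.2, "ty": 0, "tz": -2.8, "grip": 0},
  {"ax": 0, "ay": 0, "az": 0, "tx": -9.4, "ty": 0, "tz": -2.3, "grip": 0},
  {"ax": 0, "ay": 0, "az": 0, "tx": -9.5, "ty": 0, "tz": -1.8, "grip": 0},
  {"ax": 0, "ay": 0, "az": 0, "tx": -9.7, "ty": 0, "tz": -1.3, "grip": 0},
  {"ax": 0, "ay": 0, "az": 0, "tx": -9.7, "ty": 0, "tz": -0.8, "grip": 0},
  {"ax": 0, "ay": 0, "az": 0, "tx": -9.8, "ty": 0, "tz": -0.2, "grip": 0},
])

```text
t: 5.07
tool_pos: [0.5211, 0.1455, 0.3518]
tool_rot: [[-0.003, -1.0, 0.006], [-1.0, 0.003, -0.009], [0.009, -0.006, -1.0]]
wrist_force: [0.1, -1.3, -0.1]
finger_gap: 0.0085
```

Run:
```python
from h import *
for n in ('side','top'):
    im,W=cloud(n)
    if n=='side': save('side2.png',im[60:260,150:400].repeat(3,0).repeat(3,1))
    for xr in ((.472,.495),(.548,.57)):
        m=(W[...,0]>xr[0])&(W[...,0]<xr[1])&(W[...,1]>.12)&(W[...,1]<.18)&(W[...,2]>.29)&(W[...,2]<.36)
        m&=(im.min(-1)>60)
        P=W[m]; 
        if len(P): print(n,xr,len(P),P.mean(0).round(4),P.min(0).round(4),P.max(0).round(4))
```

```text
side (0.472, 0.495) 119 [0.4813 0.1428 0.3183] [0.4721 0.1386 0.2901] [0.4947 0.1488 0.3416]
side (0.548, 0.57) 124 [0.5608 0.1425 0.3173] [0.5482 0.1366 0.2901] [0.5698 0.1475 0.3419]
top (0.472, 0.495) 40 [0.4797 0.1455 0.3363] [0.4737 0.1417 0.2924] [0.4875 0.1502 0.344 ]
```

View pics/side2.png

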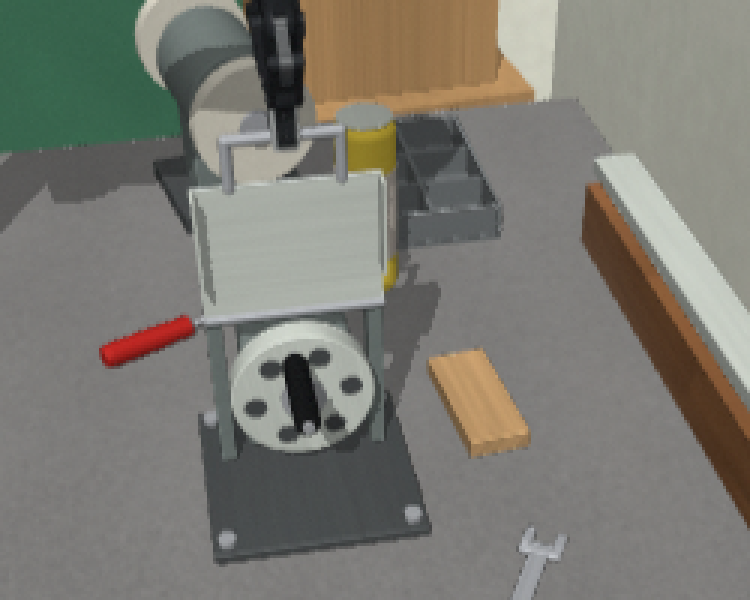

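Guard upright in the fingers: the bar spans (220–345, 135), the fingers are still on it at (285, 130), and the black handle is at (300, 395). The bar's top reads 0.342 against the expected 0.340. Continuing.

Call:
move_arm([
  {"ax": 0, "ay": 0, "az": 0, "tx": -6, "ty": 0, "tz": 0.8, "grip": 0},
  {"ax": 0, "ay": 0, "az": 0, "tx": -8.7, "ty": 0, "tz": 1.2, "grip": 0},
  {"ax": 0, "ay": 0, "az": 0, "tx": -8.6, "ty": 0, "tz": 1.6, "grip": 0},
  {"ax": 0, "ay": 0, "az": 0, "tx": -8.5, "ty": 0, "tz": 2, "grip": 0},
  {"ax": 0, "ay": 0, "az": 0, "tx": -8.5, "ty": 0, "tz": 2.5, "grip": 0},
  {"ax": 0, "ay": 0, "az": 0, "tx": -8.3, "ty": 0, "tz": 2.9, "grip": 0},
  {"ax": 0, "ay": 0, "az": 0, "tx": -8.2, "ty": 0, "tz": 3.4, "grip": 0},
  {"ax": 0, "ay": 0, "az": 0, "tx": -8, "ty": 0, "tz": 3.8, "grip": 0},
])

```text
t: 5.83
tool_pos: [0.5212, 0.2175, 0.3325]
tool_rot: [[-0.003, -1.0, 0.006], [-1.0, 0.003, -0.004], [0.004, -0.006, -1.0]]
wrist_force: [-0.4, -0.0, 1.8]
finger_gap: 0.0081
```

Call:
move_arm([
  {"ax": 0, "ay": 0, "az": 0, "tx": -5, "ty": 0, "tz": 2.8, "grip": 0},
  {"ax": 0, "ay": 0, "az": 0, "tx": -4, "ty": 0, "tz": 2.4, "grip": 0},
  {"ax": 0, "ay": 0, "az": 0, "tx": -3.5, "ty": 0, "tz": 2.2, "grip": 0},
  {"ax": 0, "ay": 0, "az": 0, "tx": -3.5, "ty": 0, "tz": 2.2, "grip": 0},
  {"ax": 0, "ay": 0, "az": 0, "tx": -2.5, "ty": 0, "tz": 1.8, "grip": 0},
  {"ax": 0, "ay": 0, "az": 0, "tx": -2, "ty": 0, "tz": 1.4, "grip": 0},
  {"ax": 0, "ay": 0, "az": 0, "tx": -2, "ty": 0, "tz": 1.4, "grip": 0},
  {"ax": 0, "ay": 0, "az": 0, "tx": -2, "ty": 0, "tz": 1.4, "grip": 0},
])

```text
t: 6.5
tool_pos: [0.5213, 0.2412, 0.3175]
tool_rot: [[-0.001, -1.0, 0.005], [-1.0, 0.001, -0.016], [0.016, -0.005, -1.0]]
wrist_force: [-2.1, -5.6, 7.7]
finger_gap: 0.0077
```

The stop is pushing back at the computed stop position (bar y 0.241). Letting go and backing off upward.

Call:
move_arm([
  {"ax": 0, "ay": 0, "az": 0, "tx": 0, "ty": 0, "tz": 0, "grip": 10},
  {"ax": 0, "ay": 0, "az": 0, "tx": 0, "ty": 0, "tz": 0, "grip": 16},
  {"ax": 0, "ay": 0, "az": 0, "tx": 0, "ty": 0, "tz": 0, "grip": 24},
  {"ax": 0, "ay": 0, "az": 0, "tx": 0, "ty": 0, "tz": 0, "grip": 28},
  {"ax": 0, "ay": 0, "az": 0, "tx": 0, "ty": 0, "tz": -5, "grip": 28},
  {"ax": 0, "ay": 0, "az": 0, "tx": 0, "ty": 0, "tz": -15, "grip": 28},
  {"ax": 0, "ay": 0, "az": 0, "tx": 0, "ty": 0, "tz": -25, "grip": 28},
  {"ax": 0, "ay": 0, "az": 0, "tx": 0, "ty": 0, "tz": -25, "grip": 28},
  {"ax": 0, "ay": 0, "az": 0, "tx": 0, "ty": 0, "tz": 0, "grip": 45},
])

```text
t: 7.25
tool_pos: [0.5189, 0.2418, 0.3846]
tool_rot: [[-0.004, -1.0, -0.005], [-1.0, 0.004, -0.017], [0.017, 0.005, -1.0]]
wrist_force: [-0.0, 0.2, 1.1]
finger_gap: 0.0386
```

Run:
```python
from h import *
im,W=cloud('side'); s=W.copy(); save('side3.png',im[60:260,150:400].repeat(3,0).repeat(3,1))
im2,W2=cloud('top')
# guard plate angle from side cloud
m=(W[...,0]>.45)&(W[...,0]<.59)&(W[...,1]>.14)&(W[...,1]<.27)&(W[...,2]>.18)&(W[...,2]<.325)&(im.min(-1)>120)
P=W[m]; k=np.polyfit(P[:,2],P[:,1],1); print('guard ang',np.pi/2+np.arctan(k[0]),len(P))
# wheel face: bright, y 0.03..0.14, z .03-.165
m=(W[...,0]>.45)&(W[...,0]<.59)&(W[...,1]>.06)&(W[...,1]<.14)&(W[...,2]>.05)&(W[...,2]<.15)&(im.min(-1)>120)
P=W[m]; print('face y',np.percentile(P[:,1],[5,25,50,75,95]).round(4),P.mean(0).round(4),P.min(0).round(3),P.max(0).round(3))
# handle dark pts
for n,I,w in (('side',im,W),('top',im2,W2)):
    m=(w[...,0]>.45)&(w[...,0]<.59)&(w[...,1]>-.01)&(w[...,1]<.10)&(w[...,2]>.04)&(w[...,2]<.18)&(I.max(-1)<60)
    P=w[m]; print(n,len(P)); 
    if len(P)>20: print(np.percentile(P,[2,50,98],axis=0).round(4)); 
    for a in np.arange(0,.1,.01):
        q=P[(P[:,1]>a)&(P[:,1]<a+.01)]
        if len(q)>5: print(round(a,2),len(q),q.min(0).round(4),np.median(q,0).round(4),q.max(0).round(4))
```

```text
guard ang 2.1871619578501247 2774
face y [0.1177 0.1196 0.1207 0.1219 0.1263] [0.5156 0.1212 0.1063] [0.456 0.114 0.05 ] [0.581 0.14  0.15 ]
side 181
[[0.5021 0.0235 0.1436]
 [0.5116 0.0552 0.1524]
 [0.5223 0.098  0.1559]]
0.02 31 [0.5019 0.0216 0.1419] [0.5119 0.0252 0.1484] [0.5219 0.0298 0.1548]
0.03 23 [0.5029 0.0301 0.1462] [0.5105 0.0335 0.1524] [0.5227 0.0397 0.1556]
0.04 23 [0.5019 0.0407 0.1466] [0.5117 0.0438 0.1526] [0.5214 0.0495 0.1553]
0.05 23 [0.5032 0.0503 0.1457] [0.5121 0.0545 0.1534] [0.5226 0.06   0.1568]
0.06 21 [0.502  0.0609 0.146 ] [0.51   0.0652 0.153 ] [0.5222 0.0695 0.1558]
0.07 19 [0.5032 0.0702 0.1469] [0.5121 0.0745 0.1524] [0.5229 0.08   0.1557]
0.08 22 [0.5023 0.0805 0.144 ] [0.5129 0.0846 0.1524] [0.5226 0.0897 0.156 ]
0.09 19 [0.5031 0.0901 0.1471] [0.5113 0.0951 0.1526] [0.5217 0.0996 0.1548]
top 309
[[0.504  0.0248 0.1435]
 [0.5142 0.0596 0.1512]
 [0.5248 0.0983 0.1571]]
0.02 27 [0.5045 0.0244 0.1434] [0.5136 0.0269 0.1508] [0.523  0.0296 0.1589]
0.03 40 [0.5042 0.0313 0.1428] [0.5146 0.0351 0.1513] [0.5253 0.039  0.1564]
0.04 45 [0.5038 0.0406 0.1428] [0.5131 0.0453 0.151 ] [0.5249 0.05   0.1556]
0.05 45 [0.5036 0.05   0.1398] [0.515  0.0549 0.1503] [0.5247 0.0599 0.1577]
0.06 35 [0.5056 0.0614 0.1436] [0.5148 0.0644 0.1516] [0.5243 0.0692 0.1571]
0.07 40 [0.5052 0.0705 0.146 ] [0.5144 0.0753 0.1521] [0.5239 0.0799 0.1571]
0.08 41 [0.5049 0.0801 0.1435] [0.5143 0.0847 0.1512] [0.5236 0.0898 0.1584]
0.09 36 [0.5046 0.0913 0.1445] [0.5139 0.0951 0.151 ] [0.5233 0.0988 0.1579]
```

View pics/side3.png

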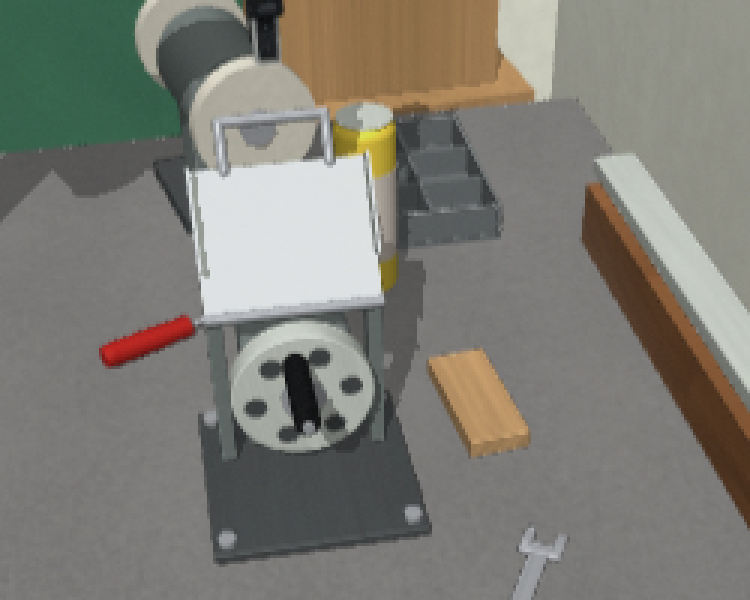

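The guard is fully open (plate angle fits 2.19 rad) and free, with the bar at (270, 120) and the fingers clear. Wheel face is at y≈0.1195. The handle spans y 0.0235–0.1115 with its centre near (0.513, –, 0.142), which is 44 mm above the axle height, so it fits. Turning the jaws to x and going over it.

Call:
move_arm([
  {"ax": 0, "ay": 0, "az": 0, "tx": 25, "ty": 0, "tz": 0, "grip": 50},
  {"ax": 0, "ay": 0, "az": 0, "tx": 40, "ty": 0, "tz": 0, "grip": 50},
  {"ax": 0, "ay": 0, "az": 0, "tx": 40, "ty": 0, "tz": 0, "grip": 50},
  {"ax": 0, "ay": 0, "az": 0, "tx": 40, "ty": 0, "tz": 0, "grip": 50},
  {"ax": 0, "ay": 0, "az": 0, "tx": 40, "ty": 6, "tz": 0, "grip": 50},
  {"ax": 0, "ay": 0, "az": -0.12, "tx": 0, "ty": 0, "tz": 8, "grip": 50},
  {"ax": 0, "ay": 0, "az": -0.12, "tx": 0, "ty": 0, "tz": 8, "grip": 50},
  {"ax": 0, "ay": 0, "az": -0.12, "tx": 0, "ty": 0, "tz": 8, "grip": 50},
  {"ax": 0, "ay": 0, "az": -0.12, "tx": 0, "ty": 0, "tz": 8, "grip": 50},
  {"ax": 0, "ay": 0, "az": -0.12, "tx": 0, "ty": 0, "tz": 8, "grip": 50},
  {"ax": 0, "ay": 0, "az": -0.12, "tx": 0, "ty": 0, "tz": 8, "grip": 50},
  {"ax": 0, "ay": 0, "az": -0.12, "tx": 0, "ty": 0, "tz": 8, "grip": 50},
  {"ax": 0, "ay": 0, "az": -0.12, "tx": 0, "ty": 0, "tz": 8, "grip": 50},
  {"ax": 0, "ay": 0, "az": -0.12, "tx": 0, "ty": 0, "tz": 8, "grip": 50},
  {"ax": 0, "ay": 0, "az": -0.12, "tx": 0, "ty": 0, "tz": 8, "grip": 50},
  {"ax": 0, "ay": 0, "az": -0.12, "tx": 0, "ty": 0, "tz": 8, "grip": 50},
  {"ax": 0, "ay": 0, "az": -0.12, "tx": 0, "ty": 0, "tz": 8, "grip": 50},
  {"ax": 0, "ay": 0, "az": -0.12, "tx": 0, "ty": 0, "tz": 8, "grip": 50},
  {"ax": 0, "ay": 0, "az": 0, "tx": 0, "ty": 0, "tz": 0, "grip": 50},
])

```text
t: 8.93
tool_pos: [0.4876, 0.044, 0.2405]
tool_rot: [[0.996, 0.054, -0.064], [0.053, -0.998, -0.02], [-0.065, 0.016, -0.998]]
wrist_force: [-1.3, -0.8, -0.2]
finger_gap: 0.0496
```

Call:
move_arm([
  {"ax": 0.016, "ay": 0.065, "az": 0.053, "tx": 25, "ty": -11, "tz": 0, "grip": 50},
  {"ax": 0, "ay": 0, "az": 0, "tx": 0, "ty": 0, "tz": 10, "grip": 50},
  {"ax": 0, "ay": 0, "az": 0, "tx": 0, "ty": 0, "tz": 10, "grip": 50},
  {"ax": 0, "ay": 0, "az": 0, "tx": 0, "ty": 0, "tz": 0, "grip": 50},
])

```text
t: 9.27
tool_pos: [0.5087, 0.0563, 0.2134]
tool_rot: [[1.0, -0.011, -0.007], [-0.011, -1.0, -0.002], [-0.007, 0.002, -1.0]]
wrist_force: [-0.3, -0.2, 0.2]
finger_gap: 0.0499
```

Now down to TCP z≈0.148 (65 mm), shifting x by +5.

Call:
move_arm([
  {"ax": 0, "ay": 0.007, "az": -0.011, "tx": 4, "ty": 1, "tz": 20, "grip": 45},
  {"ax": 0, "ay": 0, "az": 0, "tx": 0, "ty": 0, "tz": 20, "grip": 45},
  {"ax": 0, "ay": 0, "az": 0, "tx": 0, "ty": 0, "tz": 14, "grip": 45},
  {"ax": 0, "ay": 0, "az": 0, "tx": 0, "ty": 0, "tz": 8, "grip": 45},
  {"ax": 0, "ay": 0, "az": 0, "tx": 0, "ty": 0, "tz": 0, "grip": 45},
])

```text
t: 9.68
tool_pos: [0.5101, 0.0543, 0.1486]
tool_rot: [[1.0, -0.006, -0.006], [-0.006, -1.0, -0.004], [-0.006, 0.004, -1.0]]
wrist_force: [0.5, 0.9, 1.0]
finger_gap: 0.045
```

Call:
move_arm([
  {"ax": 0.004, "ay": 0.006, "az": -0.006, "tx": 2.5, "ty": 0, "tz": 0, "grip": 35},
  {"ax": 0, "ay": 0, "az": 0, "tx": 0, "ty": 0, "tz": 0, "grip": 0},
  {"ax": 0, "ay": 0, "az": 0, "tx": 0, "ty": 0, "tz": 0, "grip": 0},
  {"ax": 0, "ay": 0, "az": 0, "tx": 0, "ty": 0, "tz": 0, "grip": 0},
  {"ax": 0, "ay": 0, "az": 0, "tx": 0, "ty": 0, "tz": 0, "grip": 0},
  {"ax": 0, "ay": 0, "az": 0, "tx": 0, "ty": 0, "tz": 0, "grip": 0},
], newtons=80)

```text
t: 10.18
tool_pos: [0.5125, 0.0541, 0.1491]
tool_rot: [[1.0, -0.001, 0.0], [-0.001, -1.0, 0.001], [0.0, -0.001, -1.0]]
wrist_force: [1.7, 1.1, -4.9]
finger_gap: 0.0198
```

Call:
move_arm([
  {"ax": 0, "ay": 0, "az": 0, "tx": -5.8, "ty": 0, "tz": 1.6, "grip": 0},
  {"ax": 0, "ay": 0, "az": 0, "tx": -5.6, "ty": 0, "tz": 2.2, "grip": 0},
  {"ax": 0, "ay": 0, "az": 0, "tx": -5.2, "ty": 0, "tz": 3, "grip": 0},
  {"ax": 0, "ay": 0, "az": 0, "tx": -4.7, "ty": 0, "tz": 3.7, "grip": 0},
])

```text
t: 10.52
tool_pos: [0.5037, 0.0541, 0.1465]
tool_rot: [[1.0, -0.001, 0.031], [-0.001, -1.0, 0.001], [0.031, -0.001, -1.0]]
wrist_force: [0.2, -1.0, 13.5]
finger_gap: 0.0199
```

Call:
move_arm([
  {"ax": 0, "ay": -0.015, "az": 0, "tx": -6.3, "ty": 0, "tz": 2.6, "grip": 0},
  {"ax": 0, "ay": -0.01, "az": 0, "tx": -6.1, "ty": 0, "tz": 3.2, "grip": 0},
  {"ax": 0, "ay": -0.01, "az": 0, "tx": -5.7, "ty": 0, "tz": 4, "grip": 0},
  {"ax": 0, "ay": -0.01, "az": 0, "tx": -5.4, "ty": 0, "tz": 4.5, "grip": 0},
  {"ax": 0, "ay": -0.01, "az": 0, "tx": -4.9, "ty": 0, "tz": 4.9, "grip": 0},
  {"ax": 0, "ay": -0.01, "az": 0, "tx": -4.5, "ty": 0, "tz": 5.4, "grip": 0},
])

```text
t: 11.02
tool_pos: [0.4887, 0.0541, 0.1373]
tool_rot: [[1.0, -0.0, 0.01], [-0.0, -1.0, 0.001], [0.01, -0.001, -1.0]]
wrist_force: [-1.4, -1.0, 13.3]
finger_gap: 0.0199
```

```bash
cat > f.py <<'E'
from h import *
import json,sys
# state -> angle, tangential/radial load, log
s=arm.get_state(); p=np.array(s['tool_pos']); R=np.array(s['tool_rot']); h=p+R[:,2]*.007
d=h-[.521,0,.098]; a=np.arctan2(d[2],d[0]); F=np.array(s['wrist_force'])
er=np.array([np.cos(a),0,np.sin(a)]); et=np.array([-np.sin(a),0,np.cos(a)])
r=dict(t=s['t'],phi=float(np.degrees(a)),r=float(np.hypot(d[0],d[2])),Ft=float(F@et),Fr=float(F@er),y=float(p[1]),tilt=R[2,:2].round(3).tolist(),rotz=float(R[1,0]))
open('log.txt','a').write(json.dumps(r)+'\n'); print({k:np.round(v,4) for k,v in r.items()})
E
python3 f.py
```

```text
{'t': np.float64(11.0167), 'phi': np.float64(134.9639), 'r': np.float64(0.0456), 'Ft': np.float64(-8.429), 'Fr': np.float64(10.3873), 'y': np.float64(0.0541), 'tilt': array([ 0.01 , -0.001]), 'rotz': np.float64(-0.0002)}
```

Call:
move_arm([
  {"ax": 0, "ay": -0.01, "az": 0, "tx": -6.3, "ty": 0, "tz": 6.4, "grip": 0},
  {"ax": 0, "ay": -0.005, "az": 0, "tx": -5.7, "ty": 0, "tz": 7, "grip": 0},
  {"ax": 0, "ay": -0.005, "az": 0, "tx": -5, "ty": 0, "tz": 7.5, "grip": 0},
  {"ax": 0, "ay": -0.005, "az": 0, "tx": -4.2, "ty": 0, "tz": 8, "grip": 0},
  {"ax": 0, "ay": -0.005, "az": 0, "tx": -3.4, "ty": 0, "tz": 8.4, "grip": 0},
  {"ax": 0, "ay": -0.005, "az": 0, "tx": -2.6, "ty": 0, "tz": 8.7, "grip": 0},
])

```text
t: 11.52
tool_pos: [0.4746, 0.0542, 0.1092]
tool_rot: [[1.0, 0.001, 0.004], [0.001, -1.0, 0.0], [0.004, -0.0, -1.0]]
wrist_force: [-1.6, -0.4, 12.8]
finger_gap: 0.0198
```

```bash
python3 f.py
```

```text
{'t': np.float64(11.5167), 'phi': np.float64(174.8169), 'r': np.float64(0.0466), 'Ft': np.float64(-12.6228), 'Fr': np.float64(2.7231), 'y': np.float64(0.0542), 'tilt': array([ 0.004, -0.   ]), 'rotz': np.float64(0.0008)}
```

Call:
move_arm([
  {"ax": 0, "ay": 0, "az": 0, "tx": 0, "ty": 0, "tz": 7.5, "grip": 0},
  {"ax": 0, "ay": 0, "az": 0, "tx": 0.5, "ty": 0, "tz": 7.5, "grip": 0},
  {"ax": 0, "ay": 0, "az": 0, "tx": 1.2, "ty": 0, "tz": 7.4, "grip": 0},
  {"ax": 0, "ay": 0, "az": 0, "tx": 1.9, "ty": 0, "tz": 7.3, "grip": 0},
  {"ax": 0, "ay": 0, "az": 0, "tx": 2.5, "ty": 0, "tz": 7.1, "grip": 0},
])

```text
t: 11.93
tool_pos: [0.4799, 0.0542, 0.0826]
tool_rot: [[1.0, 0.002, -0.001], [0.002, -1.0, -0.0], [-0.001, 0.0, -1.0]]
wrist_force: [-4.2, -0.3, 15.6]
finger_gap: 0.0197
```

```bash
python3 f.py
```

```text
{'t': np.float64(11.9333), 'phi': np.float64(-151.3985), 'r': np.float64(0.0468), 'Ft': np.float64(-15.7081), 'Fr': np.float64(-3.7531), 'y': np.float64(0.0542), 'tilt': array([-0.001,  0.   ]), 'rotz': np.float64(0.0017)}
```

Call:
move_arm([
  {"ax": 0, "ay": 0, "az": 0, "tx": 4.4, "ty": 0, "tz": 7.3, "grip": 0},
  {"ax": 0, "ay": 0, "az": 0, "tx": 5, "ty": 0, "tz": 6.9, "grip": 0},
  {"ax": 0, "ay": 0, "az": 0, "tx": 5.7, "ty": 0, "tz": 6.3, "grip": 0},
  {"ax": 0, "ay": 0, "az": 0, "tx": 6.2, "ty": 0, "tz": 5.7, "grip": 0},
  {"ax": 0, "ay": 0, "az": 0, "tx": 6.8, "ty": 0, "tz": 5, "grip": 0},
])

```text
t: 12.35
tool_pos: [0.5032, 0.0542, 0.0621]
tool_rot: [[1.0, 0.003, -0.019], [0.003, -1.0, -0.001], [-0.019, 0.001, -1.0]]
wrist_force: [-8.1, -0.5, 23.4]
finger_gap: 0.0199
```

```bash
python3 f.py
```

```text
{'t': np.float64(12.35), 'phi': np.float64(-112.6513), 'r': np.float64(0.0464), 'Ft': np.float64(-16.4663), 'Fr': np.float64(-18.4877), 'y': np.float64(0.0542), 'tilt': array([-0.019,  0.001]), 'rotz': np.float64(0.0025)}
```

Call:
move_arm([
  {"ax": 0, "ay": 0.01, "az": 0, "tx": 7.5, "ty": 0, "tz": 1.5, "grip": 0},
  {"ax": 0, "ay": 0.01, "az": 0, "tx": 7.7, "ty": 0, "tz": 1, "grip": 0},
  {"ax": 0, "ay": 0.01, "az": 0, "tx": 7.9, "ty": 0, "tz": 0.5, "grip": 0},
  {"ax": 0, "ay": 0.01, "az": 0, "tx": 8, "ty": 0, "tz": -0.4, "grip": 0},
  {"ax": 0, "ay": 0.01, "az": 0, "tx": 8, "ty": 0, "tz": -1, "grip": 0},
])

```text
t: 12.77
tool_pos: [0.5105, 0.0541, 0.0603]
tool_rot: [[0.999, 0.004, -0.049], [0.004, -1.0, -0.003], [-0.049, 0.003, -0.999]]
wrist_force: [-11.6, -0.3, 8.6]
finger_gap: 0.0196
```

```bash
python3 f.py
```

```text
{'t': np.float64(12.7667), 'phi': np.float64(-103.6348), 'r': np.float64(0.046), 'Ft': np.float64(-13.3429), 'Fr': np.float64(-5.5941), 'y': np.float64(0.0541), 'tilt': array([-0.049,  0.003]), 'rotz': np.float64(0.0038)}
```

Call:
move_arm([
  {"ax": 0, "ay": 0.03, "az": 0, "tx": 12, "ty": 0, "tz": 1.5, "grip": 0},
  {"ax": 0, "ay": 0.03, "az": 0, "tx": 12, "ty": 0, "tz": 1, "grip": 0},
  {"ax": 0, "ay": 0.03, "az": 0, "tx": 12, "ty": 0, "tz": 0.5, "grip": 0},
  {"ax": 0, "ay": 0.03, "az": 0, "tx": 12, "ty": 0, "tz": -0.5, "grip": 0},
  {"ax": 0, "ay": 0.03, "az": 0, "tx": 12, "ty": 0, "tz": -1.5, "grip": 0},
  {"ax": 0, "ay": 0.03, "az": 0, "tx": 12, "ty": 0, "tz": -2.5, "grip": 0},
])

```text
t: 13.27
tool_pos: [0.5335, 0.0542, 0.0617]
tool_rot: [[1.0, 0.006, 0.012], [0.006, -1.0, -0.006], [0.012, 0.006, -1.0]]
wrist_force: [-14.6, -0.4, 3.1]
finger_gap: 0.0196
```

```bash
python3 f.py
```

```text
{'t': np.float64(13.2667), 'phi': np.float64(-73.8454), 'r': np.float64(0.0451), 'Ft': np.float64(-13.2114), 'Fr': np.float64(-7.0256), 'y': np.float64(0.0542), 'tilt': array([0.012, 0.006]), 'rotz': np.float64(0.0056)}
```

Call:
move_arm([
  {"ax": 0, "ay": 0.01, "az": 0, "tx": 10.6, "ty": 0, "tz": -3, "grip": 0},
  {"ax": 0, "ay": 0.01, "az": 0, "tx": 10.2, "ty": 0, "tz": -4, "grip": 0},
  {"ax": 0, "ay": 0.01, "az": 0, "tx": 9.8, "ty": 0, "tz": -5, "grip": 0},
  {"ax": 0, "ay": 0.01, "az": 0, "tx": 9.2, "ty": 0, "tz": -6, "grip": 0},
  {"ax": 0, "ay": 0.01, "az": 0, "tx": 8.4, "ty": 0, "tz": -7, "grip": 0},
])

```text
t: 13.68
tool_pos: [0.5336, 0.054, 0.0625]
tool_rot: [[0.999, 0.004, -0.039], [0.004, -1.0, -0.008], [-0.039, 0.007, -0.999]]
wrist_force: [1.5, -0.5, -38.6]
finger_gap: 0.0198
```

```bash
python3 f.py
```

```text
{'t': np.float64(13.6833), 'phi': np.float64(-73.8749), 'r': np.float64(0.0443), 'Ft': np.float64(-9.3203), 'Fr': np.float64(37.5235), 'y': np.float64(0.054), 'tilt': array([-0.039,  0.007]), 'rotz': np.float64(0.0041)}
```

Call:
move_arm([
  {"ax": 0, "ay": 0.03, "az": 0, "tx": 12, "ty": 0, "tz": 1, "grip": 0},
  {"ax": 0, "ay": 0.03, "az": 0, "tx": 12, "ty": 0, "tz": -1, "grip": 0},
  {"ax": 0, "ay": 0.03, "az": 0, "tx": 12, "ty": 0, "tz": -2, "grip": 0},
  {"ax": 0, "ay": 0.03, "az": 0, "tx": 12, "ty": 0, "tz": -2.5, "grip": 0},
  {"ax": 0, "ay": 0.03, "az": 0, "tx": 12, "ty": 0, "tz": -3, "grip": 0},
  {"ax": 0, "ay": 0.02, "az": 0, "tx": 11, "ty": 0, "tz": -4, "grip": 0},
])

```text
t: 14.18
tool_pos: [0.5456, 0.0542, 0.0679]
tool_rot: [[1.0, 0.006, -0.017], [0.006, -1.0, -0.011], [-0.017, 0.011, -1.0]]
wrist_force: [-10.4, -0.6, -5.0]
finger_gap: 0.0197
```

```bash
python3 f.py
```

```text
{'t': np.float64(14.1833), 'phi': np.float64(-56.6037), 'r': np.float64(0.0445), 'Ft': np.float64(-11.4687), 'Fr': np.float64(-1.5411), 'y': np.float64(0.0542), 'tilt': array([-0.017,  0.011]), 'rotz': np.float64(0.0062)}
```

Call:
move_arm([
  {"ax": 0.01, "ay": 0.03, "az": 0.005, "tx": 12, "ty": 0, "tz": -4, "grip": 0},
  {"ax": 0, "ay": 0.03, "az": 0, "tx": 11.5, "ty": 0, "tz": -4.5, "grip": 0},
  {"ax": 0, "ay": 0.03, "az": 0, "tx": 11, "ty": 0, "tz": -5, "grip": 0},
  {"ax": 0, "ay": 0.03, "az": 0, "tx": 10, "ty": 0, "tz": -5.5, "grip": 0},
  {"ax": 0, "ay": 0.02, "az": 0, "tx": 9, "ty": 0, "tz": -6, "grip": 0},
  {"ax": 0, "ay": 0.02, "az": 0, "tx": 8, "ty": 0, "tz": -6.5, "grip": 0},
])

```text
t: 14.68
tool_pos: [0.5591, 0.0541, 0.0838]
tool_rot: [[0.999, 0.004, 0.034], [0.004, -1.0, -0.003], [0.034, 0.003, -0.999]]
wrist_force: [-5.5, -1.1, -7.1]
finger_gap: 0.0195
```

```bash
python3 f.py
```

```text
{'t': np.float64(14.6833), 'phi': np.float64(-28.9477), 'r': np.float64(0.0438), 'Ft': np.float64(-8.8241), 'Fr': np.float64(-1.3577), 'y': np.float64(0.0541), 'tilt': array([0.034, 0.003]), 'rotz': np.float64(0.0038)}
```

Call:
move_arm([
  {"ax": 0, "ay": -0.005, "az": 0, "tx": 5, "ty": 0, "tz": -7.5, "grip": 0},
  {"ax": 0, "ay": -0.005, "az": 0, "tx": 3.5, "ty": 0, "tz": -8, "grip": 0},
  {"ax": 0, "ay": -0.005, "az": 0, "tx": 2.4, "ty": 0, "tz": -8.2, "grip": 0},
  {"ax": 0, "ay": -0.005, "az": 0, "tx": 1.2, "ty": 0, "tz": -8.4, "grip": 0},
  {"ax": 0, "ay": -0.005, "az": 0, "tx": 0, "ty": 0, "tz": -8.5, "grip": 0},
])

```text
t: 15.1
tool_pos: [0.5611, 0.0541, 0.1218]
tool_rot: [[1.0, 0.004, -0.015], [0.004, -1.0, -0.004], [-0.015, 0.003, -1.0]]
wrist_force: [-4.3, -0.9, -6.1]
finger_gap: 0.0197
```

```bash
python3 f.py
```

```text
{'t': np.float64(15.1), 'phi': np.float64(22.7846), 'r': np.float64(0.0434), 'Ft': np.float64(-4.0032), 'Fr': np.float64(-6.3494), 'y': np.float64(0.0541), 'tilt': array([-0.015,  0.003]), 'rotz': np.float64(0.0036)}
```

Call:
move_arm([
  {"ax": 0, "ay": 0.005, "az": 0, "tx": -3.5, "ty": 0, "tz": -5.4, "grip": 0},
  {"ax": 0, "ay": 0, "az": 0, "tx": -4.5, "ty": 0, "tz": -4.8, "grip": 0},
  {"ax": 0, "ay": -0.005, "az": 0, "tx": -5.5, "ty": 0, "tz": -4.4, "grip": 0},
  {"ax": 0, "ay": -0.005, "az": 0, "tx": -6.5, "ty": 0, "tz": -4, "grip": 0},
  {"ax": 0, "ay": -0.01, "az": 0, "tx": -7, "ty": 0, "tz": -3.4, "grip": 0},
])

```text
t: 15.52
tool_pos: [0.5332, 0.0541, 0.1476]
tool_rot: [[1.0, 0.003, -0.03], [0.003, -1.0, -0.003], [-0.03, 0.003, -1.0]]
wrist_force: [-0.1, -0.1, -13.1]
finger_gap: 0.0198
```

```bash
python3 f.py
```

```text
{'t': np.float64(15.5167), 'phi': np.float64(74.2647), 'r': np.float64(0.0443), 'Ft': np.float64(-3.4106), 'Fr': np.float64(-12.6341), 'y': np.float64(0.0541), 'tilt': array([-0.03 ,  0.003]), 'rotz': np.float64(0.0032)}
```

Call:
move_arm([
  {"ax": 0, "ay": 0.01, "az": 0, "tx": -7, "ty": 0, "tz": 0.3, "grip": 0},
  {"ax": 0, "ay": 0, "az": 0, "tx": -8, "ty": 0, "tz": 0.3, "grip": 0},
  {"ax": 0, "ay": -0.01, "az": 0, "tx": -8, "ty": 0, "tz": 0.5, "grip": 0},
  {"ax": 0, "ay": -0.01, "az": 0, "tx": -8, "ty": 0, "tz": 0.8, "grip": 0},
  {"ax": 0, "ay": -0.01, "az": 0, "tx": -8, "ty": 0, "tz": 1.2, "grip": 0},
])

```text
t: 15.93
tool_pos: [0.5014, 0.0543, 0.1463]
tool_rot: [[1.0, 0.002, -0.018], [0.002, -1.0, -0.002], [-0.018, 0.002, -1.0]]
wrist_force: [17.2, 0.5, -25.0]
finger_gap: 0.0202
```

```bash
python3 f.py
python3 - <<'E'
import json,numpy as np
L=[json.loads(l) for l in open('log.txt')]
ph=np.array([l['phi'] for l in L])%360; Ft=np.array([l['Ft'] for l in L]); Fr=np.array([abs(l['Fr']) for l in L])
for m in (Fr<99,Fr<15):
    a=np.radians(ph[m]); A=np.c_[np.ones(m.sum()),np.cos(a),np.sin(a)]
    c,res,_,_=np.linalg.lstsq(A,Ft[m],rcond=None); print(c.round(2),'amp',np.hypot(*c[1:]).round(2),'res',(Ft[m]-A@c).round(1))
    # Ft(load on tool, along +phi)=-drag - W*cos(phi+b): heavy at angle th=phi+b, gravity torque ~ -cos(th)
    b=np.arctan2(c[2],-c[1]) # -cos(phi+b)*W = -W cos b cos phi + W sin b sin phi
    print('b',np.degrees(b),'target phi',(-90-np.degrees(b))%360)
E
```

```text
{'t': np.float64(15.9333), 'phi': np.float64(115.5562), 'r': np.float64(0.0458), 'Ft': np.float64(-4.7442), 'Fr': np.float64(-30.0147), 'y': np.float64(0.0543), 'tilt': array([-0.018,  0.002]), 'rotz': np.float64(0.002)}
[-8.94  3.88  4.86] amp 6.22 res [-0.2 -0.3 -1.  -1.5  1.2 -0.7  3.2 -0.6 -0.9 -0.5 -0.2  1.5]
b 128.55249828443567 target phi 141.44750171556433
[-9.3   3.68  4.79] amp 6.04 res [ 0.1 -0.1 -0.9  1.5 -0.3 -0.2 -0.4  0.1  0.3]
b 127.53675972356763 target phi 142.46324027643237
```

The one-way turn fits well: drag about 9 N, weight amplitude about 6 N (within the given 5.5–8 N), heavy side down at φ≈142°. I'll go past it and feel back the other way as a check.

Call:
move_arm([
  {"ax": 0, "ay": 0, "az": 0, "tx": -5, "ty": 0, "tz": 5.5, "grip": 0},
  {"ax": 0, "ay": 0, "az": 0, "tx": -6, "ty": 0, "tz": 4.5, "grip": 0},
  {"ax": 0, "ay": 0, "az": 0, "tx": -6.5, "ty": 0, "tz": 4.8, "grip": 0},
  {"ax": 0, "ay": 0, "az": 0, "tx": -6, "ty": 0, "tz": 5.5, "grip": 0},
  {"ax": 0, "ay": 0, "az": 0, "tx": -5.5, "ty": 0, "tz": 6, "grip": 0},
])

```text
t: 16.35
tool_pos: [0.4903, 0.0541, 0.1387]
tool_rot: [[1.0, 0.003, 0.026], [0.003, -1.0, -0.002], [0.026, 0.002, -1.0]]
wrist_force: [-1.7, 0.4, 16.6]
finger_gap: 0.0194
```

```bash
python3 f.py
```

```text
{'t': np.float64(16.35), 'phi': np.float64(132.1724), 'r': np.float64(0.0455), 'Ft': np.float64(-9.9251), 'Fr': np.float64(13.4695), 'y': np.float64(0.0541), 'tilt': array([0.026, 0.002]), 'rotz': np.float64(0.0026)}
```

Call:
move_arm([
  {"ax": 0, "ay": -0.01, "az": 0, "tx": -7.5, "ty": 0, "tz": 5.4, "grip": 0},
  {"ax": 0, "ay": -0.01, "az": 0, "tx": -6.8, "ty": 0, "tz": 6.5, "grip": 0},
  {"ax": 0, "ay": -0.005, "az": 0, "tx": -5.8, "ty": 0, "tz": 7.2, "grip": 0},
  {"ax": 0, "ay": -0.005, "az": 0, "tx": -4.8, "ty": 0, "tz": 7.8, "grip": 0},
  {"ax": 0, "ay": -0.005, "az": 0, "tx": -3.6, "ty": 0, "tz": 8.3, "grip": 0},
  {"ax": 0, "ay": -0.005, "az": 0, "tx": -2.6, "ty": 0, "tz": 8.6, "grip": 0},
  {"ax": 0, "ay": 0, "az": 0, "tx": -1, "ty": 0, "tz": 8.7, "grip": 0},
  {"ax": 0, "ay": 0, "az": 0, "tx": 0.3, "ty": 0, "tz": 8.7, "grip": 0},
  {"ax": 0, "ay": 0, "az": 0, "tx": 1.2, "ty": 0, "tz": 8.5, "grip": 0},
  {"ax": 0, "ay": 0, "az": 0, "tx": 2, "ty": 0, "tz": 8.2, "grip": 0},
])

```text
t: 17.18
tool_pos: [0.4754, 0.0542, 0.0948]
tool_rot: [[1.0, 0.005, 0.011], [0.005, -1.0, -0.003], [0.011, 0.003, -1.0]]
wrist_force: [-6.3, -0.2, 12.7]
finger_gap: 0.02
```

```bash
python3 f.py
```

```text
{'t': np.float64(17.1833), 'phi': np.float64(-167.4126), 'r': np.float64(0.0467), 'Ft': np.float64(-13.712), 'Fr': np.float64(3.3512), 'y': np.float64(0.0542), 'tilt': array([0.011, 0.003]), 'rotz': np.float64(0.0051)}
```

Call:
move_arm([
  {"ax": 0, "ay": 0, "az": 0, "tx": -1, "ty": 0, "tz": -5, "grip": 0},
  {"ax": 0, "ay": 0, "az": 0, "tx": -0.6, "ty": 0, "tz": -5, "grip": 0},
  {"ax": 0, "ay": 0, "az": 0, "tx": -0.2, "ty": 0, "tz": -5, "grip": 0},
])

```text
t: 17.43
tool_pos: [0.4747, 0.0542, 0.1118]
tool_rot: [[1.0, 0.005, 0.015], [0.005, -1.0, -0.003], [0.015, 0.003, -1.0]]
wrist_force: [4.3, -0.4, -8.6]
finger_gap: 0.0198
```

```bash
python3 f.py
```

```text
{'t': np.float64(17.4333), 'phi': np.float64(171.5953), 'r': np.float64(0.0467), 'Ft': np.float64(7.8859), 'Fr': np.float64(-5.5081), 'y': np.float64(0.0542), 'tilt': array([0.015, 0.003]), 'rotz': np.float64(0.0046)}
```

Call:
move_arm([
  {"ax": 0, "ay": 0, "az": 0, "tx": 1.4, "ty": 0, "tz": -5.5, "grip": 0},
  {"ax": 0, "ay": 0, "az": 0, "tx": 2.2, "ty": 0, "tz": -5.5, "grip": 0},
  {"ax": 0, "ay": 0, "az": 0, "tx": 3, "ty": 0, "tz": -5.3, "grip": 0},
  {"ax": 0, "ay": 0, "az": 0, "tx": 4, "ty": 0, "tz": -5, "grip": 0},
])

```text
t: 17.77
tool_pos: [0.4849, 0.0542, 0.1341]
tool_rot: [[1.0, 0.004, 0.017], [0.004, -1.0, -0.003], [0.017, 0.003, -1.0]]
wrist_force: [6.9, 0.5, -18.1]
finger_gap: 0.0196
```

```bash
python3 f.py
```

```text
{'t': np.float64(17.7667), 'phi': np.float64(141.0688), 'r': np.float64(0.0463), 'Ft': np.float64(9.7267), 'Fr': np.float64(-16.7478), 'y': np.float64(0.0542), 'tilt': array([0.017, 0.003]), 'rotz': np.float64(0.0044)}
```

Run:
```python
import json,numpy as np
L=[json.loads(l) for l in open('log.txt')]
ph=np.array([l['phi'] for l in L])%360; Ft=np.array([l['Ft'] for l in L]); Fr=np.array([abs(l['Fr']) for l in L])
sg=-np.ones(len(L)); sg[-2:]=1
for m in (Fr<99,Fr<17):
    a=np.radians(ph[m]); A=np.c_[sg[m],np.cos(a),np.sin(a)]
    c=np.linalg.lstsq(A,Ft[m],rcond=None)[0]; r=Ft[m]-A@c
    C=np.linalg.inv(A.T@A)*r.var()*len(r)/(len(r)-3)
    print(c.round(2),'rms',r.std().round(2),'target',(-90-np.degrees(np.arctan2(c[2],-c[1])))%360,'+-',np.degrees(np.sqrt(C[1,1])/np.hypot(*c[1:])))
```

```text
[9.29 3.63 4.61] rms 1.26 target 141.7635185637408 +- 5.019849504183743
[9.59 3.52 4.5 ] rms 0.73 target 141.90218515282302 +- 3.159554182453215
```

All readings from both directions put the heavy side down at φ≈142° ± 5°, and the handle is at 141°. Settling there, with a final look.

Call:
move_arm([
  {"ax": 0, "ay": 0, "az": 0, "tx": 0, "ty": 0, "tz": 0, "grip": 0},
  {"ax": 0, "ay": 0, "az": 0, "tx": 0, "ty": 0, "tz": 0, "grip": 0},
  {"ax": 0, "ay": 0, "az": 0, "tx": 0, "ty": 0, "tz": 0, "grip": 0},
  {"ax": 0, "ay": 0, "az": 0, "tx": 0, "ty": 0, "tz": 0, "grip": 0},
  {"ax": 0, "ay": 0, "az": 0, "tx": 0, "ty": 0, "tz": 0, "grip": 0},
  {"ax": 0, "ay": 0, "az": 0, "tx": 0, "ty": 0, "tz": 0, "grip": 0},
])

```text
t: 18.27
tool_pos: [0.4859, 0.0542, 0.135]
tool_rot: [[1.0, 0.004, 0.018], [0.004, -1.0, -0.003], [0.018, 0.003, -1.0]]
wrist_force: [2.3, 0.2, -8.7]
finger_gap: 0.0195
```

```bash
python3 f.py
python3 - <<'E'
from h import *
im,W=cloud('side'); save('side4.png',im[60:260,150:400].repeat(3,0).repeat(3,1))
m=(W[...,0]>.45)&(W[...,0]<.59)&(W[...,1]>.14)&(W[...,1]<.27)&(W[...,2]>.18)&(W[...,2]<.325)&(im.min(-1)>120)
P=W[m]; print('guard ang',np.pi/2+np.arctan(np.polyfit(P[:,2],P[:,1],1)[0]),len(P))
s=arm.get_state(); print(np.abs(s['joint_vel']).max(), s['finger_gap'])
E
```

```text
{'t': np.float64(18.2667), 'phi': np.float64(139.4435), 'r': np.float64(0.0461), 'Ft': np.float64(5.104), 'Fr': np.float64(-7.3785), 'y': np.float64(0.0542), 'tilt': array([0.018, 0.003]), 'rotz': np.float64(0.0044)}
guard ang 2.1963854482210237 1071
0.0012252362490480046 0.019274545252764085
```

View pics/side4.png

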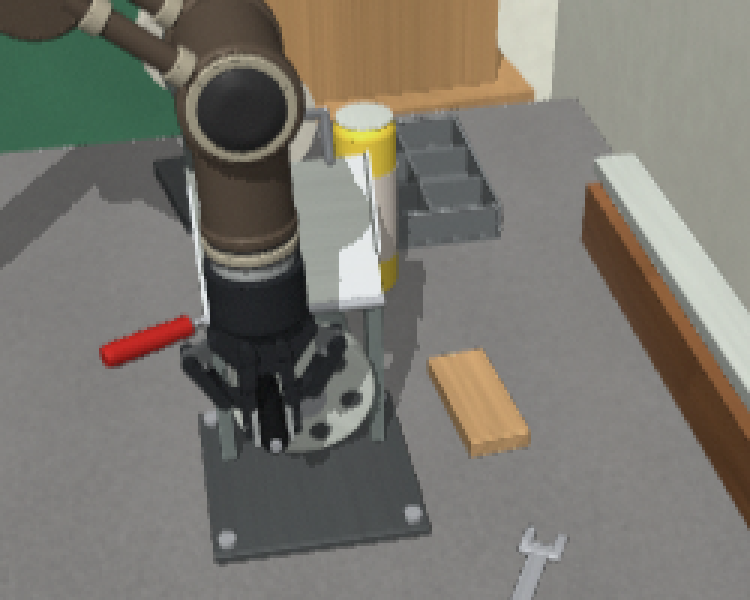

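The handle (270, 415) is held between the fingers, the guard is still back at 2.20 rad, the arm is at rest and the bystanders in view are in place. Handing in.

```bash
python3 -c "
from station import arm
print(arm.hand_in())"
```

```text
the job is handed in; nothing more can be done
None
```

I handed the job in at about 18 s of the 72 s allowed; the hand-in gives no verdict.

**Guard:** I lifted it by its bar, laid it on its stop, let go and backed off. The camera read 2.19 rad just after release and 2.20 rad at the end. The bar crept about 5 mm along the pads on the way up, but I never lost hold of it.

**Cranking:** I gripped the handle at 80 N and cranked it just over a full turn, then felt back the other way near the balance point. A fit of the readings from both directions gave:

| Quantity | Value |
|---|---|
| Bearing drag | about 9.3 N |
| Weight's pull at the handle | about 6 N |
| Handle angle with the heavy side down | 142°, give or take 5° |

**Finish:** The handle is still gripped at 139°, with the finger opening at 19 mm. The arm was essentially at rest.

**Checks that were less than clean:**
- **Stalled stretch:** Near the bottom of the circle the crank stalled for one short stretch and I pulled up with about 38 N before correcting. The lifting load came through the fingers, not the gripper's body, and was well under the wrist limit.
- **Back-feel reading:** One reading was about 1.7 N above what the fit predicted.
- **Crank radius:** The measured radius varied between 43 and 47 mm, so the axle's x position is probably off by 1–2 mm.
- **Bystanders:** I checked only those visible in the last picture, by eye. They looked unmoved.

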